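# Square a carton into the measuring corner

## Robot

A 6-joint arm with a two-finger parallel gripper is mounted at the origin on the work surface. World frame = base frame: x ahead of the robot, y to its left, z up, the work surface at z = 0. Lengths are in m, angles in rad, forces in N, time in s.
With the tool pointing down it reaches from about 0.35 to 0.775 m from the base axis. Payload 5.5 kg.
Tool frame: the origin (TCP) lies on the mounting face of the last link; the fingertips stand 173 mm ahead of it and the grasp point (between the pads) lies 155 mm ahead of it; z points along the fingers, y is the line along which they close (so a half turn about z gives the same grasp; the last joint's range is limited). The gripper opens to 85 mm and grips with 20 to 120 N. Pads are 22 mm wide; open, the fingers measure 114 mm over their backs; the gripper's body (76 mm by 85 mm) begins 54 mm behind the grasp point. The pads swing forward as they close: fully open they stand 13 mm farther back than shut.
Start: joints at [-1.478, 0.313, 0.046, 1.304, 0, 1.431], TCP at [0.133, -0.56, 0.405] pointing down, gripper open.
Joint ranges: [-2.76, 2.76], [-0.86, 1.69], [-1.03, 1.26], [-2.2, 2.34], [-1.47, 1.5], [-3.14, 3.14]. Speed limits (rad/s): [2.57, 2.57, 3.14, 3.14, 3.14, 3.14].

## Interface

Orientations are given as a unit quaternion [w, x, y, z].
In Python, from bench import robot, viewer gives the robot as it stands.
- The arm moves only by the tool carry_out, never from a script. Its arguments are lists of equal length, an entry for each row: "delta_pos": the shift along the tool's x, y, z in mm, a list of three; "twist": the turn about the tool's z in rad. In form: {"delta_pos": [[x, y, z], ...], "twist": [twist, ...]}. A call has 1 to 10 rows; each row is the pose to reach, as a shift and turn from the pose commanded when the call began, along the tool's axes at that moment; what a row does not reach only later rows make up. A row lasts 1/12 s, in which the tool goes at most 41.7 mm and 7.16 degrees, less where a joint would pass 70% of its speed; a pose out of reach is approached as far as the arm can. A call with a gripper value outside its range is refused whole. "fingers" is the closure, from -1 (fully open) to 1 (shut), set as the call begins (left out, the last holds). The fingers move at their own pace and stop on an object; the grip force is fixed at half the most. Time passes only in rows, so rows that repeat a pose let the fingers close. It gives the time, the measured TCP pose, the force, the opening and the grip force at its end, in the units of the state.
- robot.observe(): the state, without advancing time (a new reading comes with each control period).
- viewer.camera(name): name is "side" or "top" or "wrist"; returns a dict with "frame" (384x512x3 uint8, red, green, blue), "camera_matrix" (3x3 intrinsics, pixels), "dist" ([k1, k2, p1, p2, k3] as OpenCV has them; the pictures are not rectified), "world_to_cam" (4x4, takes a point from world to camera coordinates); the wrist camera has in their place "hand_eye" (4x4, takes a point from camera to tool coordinates, whose origin is the TCP and whose axes are the flange's). Camera axes: x right, y down, z forward; pixel columns grow to the right and rows downward; lengths in m; the calibration is good to about 2 mm. A picture is of the moment at which its call begins: read the wrist's pose just before it. There is no depth.
- robot.finish_job(): hands the job in; it is judged then, once.
The state is a dict: "time": time; "joint_pos": joint angles; "dq": joint speeds; "joint_efforts": joint torques, N m; "ee_pos": TCP position; "eef_rot": TCP orientation; "wrist_force": force on the tool from outside, world axes, zero at the start; "moment": the same for the moment, N m; "finger_gap": finger opening in m; "gripper_force": force on a finger pad.
Only numpy, scipy, OpenCV 4.12 (cv2) and the standard library are available. Lean on these libraries where they do the work, as an engineer would, in place of code of your own. Each camera call takes 0.05 s, during which the arm holds its last target. There are 200 camera calls.

## Task

On the metal measuring platform, push the large carton until it sits square and flush in the corner of the two fences: first press it flat and firmly (with about a kilo and a half's push, held for a good second) against the long fence, then slide it along to the face plate of the short end fence, wherever that is set, and press it just as firmly and as long there, leaving it flush against both. The fences are held only by magnets, so do not shove them out of place; do not tip the carton, and leave the other things alone.

Things in the scene. Friction and masses are not known exactly. Their poses are not given: they have to be found in the camera images.
- station: Bare steel measuring platform, fixed to the table, 330 mm (x) by 510 mm (y), top 25 mm above the table. Origin on the table; the platform reaches 165 mm either way along its x, and from -210 to +300 mm along its y. Its x points away from the robot (turned by up to 0.2 rad), its y to the robot's left. The fences stand on it and turn with it.
- long_fence: Aluminium bar 340 mm long (its y), 10 mm thick, its top 56 mm above the platform, on the far side of the platform; two dark magnet feet behind it. Origin on the platform at the middle of the inner face, the one that looks to the robot; its x points out, away from the carton. Axes parallel to the platform's. Rigid up to 25 N; pushed harder it slips along its x.
- end_fence: Aluminium bar 200 mm long (its x), 10 mm thick, its top 56 mm above the platform, square to the long fence near its left end; magnet foot behind. On two rods it carries a parallel face plate, which stops the carton (see plate_limit). Origin on the platform at the middle of the bar's right face; its y points out, away from the carton. Rigid up to 25 N; pushed harder it slips along its y.
- carton: Large closed cardboard carton on the platform, 110 mm (its x) by 170 mm (its y) by 70 mm high, 0.28 to 0.56 kg, tape on top. It starts askew (up to 0.45 rad), 15 to 100 mm off the long fence and 10 to 95 mm off the end plate. It slides with 2 to 7 N. Origin at the centre of its underside; its +x long face goes against the long fence, its +y end face against the end plate. Too wide to grasp: push it.
- carton_back (a point): Centre of the carton's +x long face, 35 mm above its underside; carton axes.
- tape_roll: Bystander: roll of tape lying on the platform behind the end fence, 84 mm across, 44 mm high. Origin at the centre of its underside.
- small_carton: Bystander: small carton 85 by 120 by 50 mm on the table to the right of the platform. Origin at the centre of its underside.
- scanner: Bystander: hand scanner, about 165 by 50 by 38 mm, lying on the table to the front right. Origin on its underside.
- sleeve: Bystander: flat cardboard sleeve 220 by 160 by 18 mm on the table to the front left. Origin at the centre of its underside.
- mailer_block: Bystander: white packet of forms 100 by 160 by 50 mm on the table to the far left. Origin at the centre of its underside.
- plate_limit (a point): Fixed point of the end fence, 45 mm in front of its origin (-y). The face plate's stopping face is locked 0 to 35 mm behind this point (+y); the setting differs each time and is not reported: find it by looking or touch. Plate as long and high as the bar, 8 mm thick. A sprung 14 mm feeler in its face stands 3 mm proud, yields to 0.4 to 0.7 N; a flush carton keeps it pressed in.
Mind the look-alikes: they are no part of the job. Leave any green look-alike of the carton alone.

How it is judged:
By the outcome, as a careful person would: the job done as asked, in the order asked, and still so for the second after the job is handed in, with the robot touching nothing.
It also fails if it takes over 58 s, if anything falls off the work surface, if the arm or the gripper's body presses on something with over 40 N, if the wrist force passes 120 N, or if a joint passes its speed limit or range.

## Working session

There is one attempt and no reset: what is moved stays moved. The work goes in short steps, Python scripts to look and compute and a tool call to move; the robot and the scene stay as the last step left them, time stands still between calls to the robot, and variables do not carry over. Pictures are saved under pics/ and viewed, at most 10 in all, crops included, and the job is handed in when it is done.

Besides the shell and the picture viewer there is one more tool, called after "Request:" as name(argument=value, ...) on one line, values as JSON. carry_out: Moves the arm, as the interface text tells. Its arguments: {"type":"object","properties":{"delta_pos":{"type":"array","items":{"type":"array","items":{"type":"number"}}},"twist":{"type":"array","items":{"type":"number"}},"fingers":{"type":"number"}},"required":["delta_pos","twist"]}

```bash
ls; mkdir -p pics; python3 - <<'E'
from bench import robot, viewer
import cv2,numpy as np
s=robot.observe(); print(s)
for n in("top","side"):
    c=viewer.camera(n); cv2.imwrite(f"pics/{n}0.png",c["frame"][:,:,::-1]); np.savez(f"pics/{n}0.npz",**c)
    print(n,c["camera_matrix"],c["dist"],c["world_to_cam"])
E
```

```text
pics
{'time': 0.0, 'joint_pos': array([-1.47760723e+00,  3.13994061e-01,  4.49584653e-02,  1.30359887e+00,
        2.28069372e-05,  1.43121746e+00]), 'dq': array([-0.0018245 ,  0.00010802, -0.00112408,  0.00019693,  0.00066635,
       -0.00148763]), 'joint_efforts': array([ 6.06305348e-04, -4.80626249e+01,  2.98534942e+01,  1.94991357e-02,
       -2.04805910e-04,  6.90785669e-06]), 'ee_pos': array([ 0.13262231, -0.55928626,  0.4038038 ]), 'eef_rot': array([-9.18558922e-04,  9.93234607e-01,  1.16121359e-01,  3.27162225e-05]), 'wrist_force': array([0.31984645, 0.12579369, 0.49664972]), 'moment': array([ 0.00350336, -0.00503486,  0.05776036]), 'gripper_force': 0.0, 'finger_gap': 0.08543083552844397}
top [[445.77251523   0.         258.44222156]
 [  0.         445.77251523 187.7403525 ]
 [  0.           0.           1.        ]] [-0.09131789  0.          0.          0.          0.        ] [[ 0.01590724 -0.99967857 -0.0197411   0.01847244]
 [-0.99786693 -0.01462203 -0.06362216  0.43390792]
 [ 0.06331306  0.02071105 -0.99777879  1.29743297]
 [ 0.          0.          0.          1.        ]]
side [[469.49186887   0.         252.70742232]
 [  0.         469.49186887 190.87621453]
 [  0.           0.           1.        ]] [-0.08630307  0.          0.          0.          0.        ] [[ 0.94908582 -0.31498458  0.00456363 -0.42439282]
 [-0.21936011 -0.67121663 -0.70806029  0.15492571]
 [ 0.22609126  0.6710089  -0.70613724  1.6717304 ]
 [ 0.          0.          0.          1.        ]]
```

View pics/top0.png

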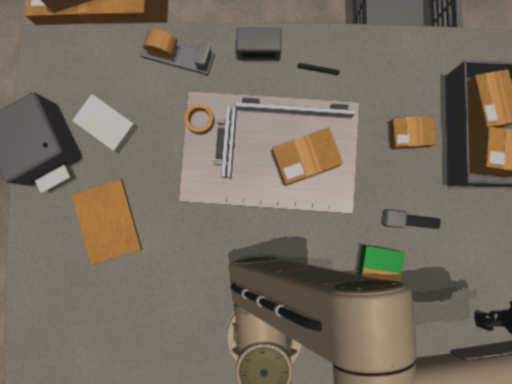

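View pics/side0.png

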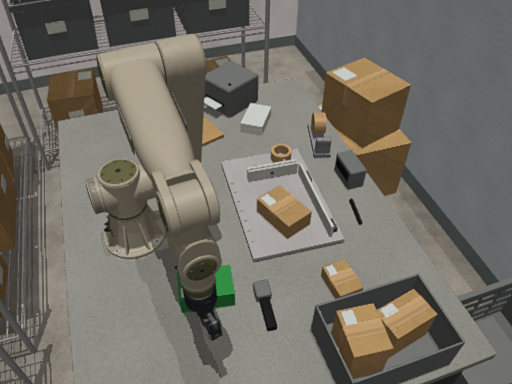

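The top view shows the platform (182–358, 93–212), the carton near (307,156), the long fence along row ~108 and the end fence at column ~228. The green look-alike is at (382,261). The side view agrees.

```bash
cat > h.py <<'E'
import cv2,numpy as np
def ray(c,px,z,W=None):
    """pixels (N,2) -> world points on plane z"""
    W=c["world_to_cam"] if W is None else W
    u=cv2.undistortPoints(np.array(px,float).reshape(-1,1,2),c["camera_matrix"],c["dist"],P=None).reshape(-1,2)
    d=np.c_[u,np.ones(len(u))]@W[:3,:3]; o=-W[:3,:3].T@W[:3,3]
    return o+d*((z-o[2])/d[:,2])[:,None]
def carton_quad(c,roi):
    """largest brown blob in roi(x0,y0,x1,y1): contour"""
    x0,y0,x1,y1=roi; f=c["frame"]; hsv=cv2.cvtColor(f,cv2.COLOR_RGB2HSV)
    m=cv2.inRange(hsv,(8,90,60),(25,255,255)); k=np.zeros_like(m); k[y0:y1,x0:x1]=m[y0:y1,x0:x1]
    k=cv2.morphologyEx(k,cv2.MORPH_CLOSE,np.ones((5,5)))
    cs,_=cv2.findContours(k,cv2.RETR_EXTERNAL,cv2.CHAIN_APPROX_NONE)
    return max(cs,key=cv2.contourArea)
E
python3 - <<'E'
from h import *
c=dict(np.load("pics/top0.npz"))
im=c["frame"][:,:,::-1][85:220,170:370]
cv2.imwrite("pics/crop.png",cv2.resize(im,None,fx=4,fy=4,interpolation=cv2.INTER_CUBIC))
q=carton_quad(c,(255,118,350,195)); h=cv2.convexHull(q)
print(cv2.approxPolyDP(h,4,True).reshape(-1,2).tolist())
P=ray(c,h.reshape(-1,2),0.095)[:,:2]
r=cv2.minAreaRect((P*1000).astype(np.float32)); print(r,cv2.boxPoints(r))
E
```

```text
[[329, 128], [341, 163], [285, 184], [273, 147]]
((519.5230102539062, -108.95980072021484), (111.42353820800781, 171.78363037109375), 20.623960494995117) [[ 437.12775   -48.19612 ]
 [ 497.63565  -208.97055 ]
 [ 601.9183   -169.72348 ]
 [ 541.4104     -8.949051]]
```

View pics/crop.png

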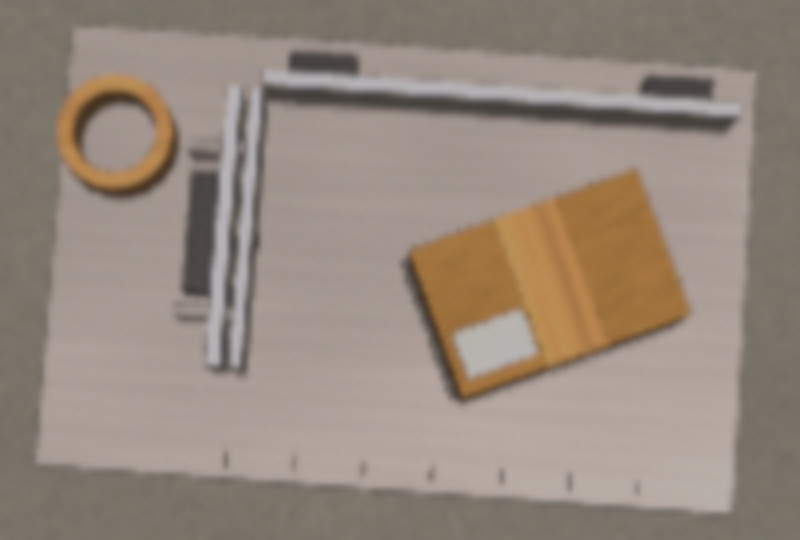

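The crop shows the long fence's inner top edge from (268,84) to (738,115), the plate's right edge from (263,88) to (241,372), and the carton skewed about 20°. The carton fit gives 111 x 172 mm, which matches its stated size.

```bash
python3 - <<'E'
from h import *
c=dict(np.load("pics/top0.npz"))
f=lambda a,z:ray(c,(np.array(a)+.5)/4-.5+[170,85],z)[:,:2]*1000
a=lambda v:np.arctan2(v[1],v[0])
g=cv2.cvtColor(c["frame"],cv2.COLOR_RGB2GRAY).astype(float)
L=f([[268,84],[738,115]],.081);P=f([[263,88],[241,372]],.081);B=f([[75,28],[755,72],[733,513],[38,462]],.025)
B2=f([[232,88],[210,366]],.081)  # bar
print("long",L,np.linalg.norm(L[0]-L[1]),a(L[0]-L[1])-np.pi/2)
print("plate",P,np.linalg.norm(P[0]-P[1]),a(P[0]-P[1]))
print("plat",B,[np.linalg.norm(B[i]-B[i-1]) for i in range(4)],a(B[0]-B[1])-np.pi/2,a(B[3]-B[2])-np.pi/2,a(B[0]-B[3]),a(B[1]-B[2]))
th=np.mean([a(L[0]-L[1])-np.pi/2,a(B[0]-B[1])-np.pi/2,a(B[3]-B[2])-np.pi/2,a(P[0]-P[1]),a(B[0]-B[3]),a(B[1]-B[2])]);print("th",th)
R=np.array([[np.cos(th),np.sin(th)],[-np.sin(th),np.cos(th)]])
print("in frame: long",L@R.T,"plate",P@R.T,"plat",B@R.T,"carton",R@[519.5,-109.])
print("carton corners",np.array([[437.1,-48.2],[497.6,-209],[601.9,-169.7],[541.4,-8.9]])@R.T)
E
```

```text
long [[ 661.80862805   89.32173353]
 [ 644.05030227 -243.62088505]] 333.4158745430353 -0.05328700300544398
plate [[658.88234848  92.81322241]
 [456.52917001 104.15970378]] 202.67104252375037 -0.0560140057136601
plat [[ 717.47660683  238.77677047]
 [ 689.9799327  -267.33203556]
 [ 363.68394162 -250.87415006]
 [ 393.10075403  256.79853497]] [np.float64(324.87609619377844), np.float64(506.85519690526024), np.float64(326.71078308605075), np.float64(508.52424128142076)] -0.054276210217170995 -0.057879725543899196 -0.05550122144803715 -0.05039580839295635
th -0.054558995720194625
in frame: long [[ 655.95298806  125.27852849]
 [ 656.37709051 -208.13707632]] plate [[652.84066508 128.60524646]
 [450.16983709 128.90013475]] plat [[ 703.38806245  277.54686284]
 [ 703.53139375 -229.3083138 ]
 [ 376.82344195 -230.66846806]
 [ 378.51211046  277.85296941]] carton [524.67097872 -80.50847215]
carton corners [[ 439.0780462   -24.29237211]
 [ 508.25675855 -181.55392418]
 [ 610.25845805 -136.62472098]
 [ 541.0797457    20.63683109]]
```

Request:
carry_out(delta_pos=[[372,-387,0],[372,-387,0],[372,-387,0],[372,-387,0],[372,-387,0],[372,-387,0],[372,-387,0],[372,-387,0],[372,-387,0],[372,-387,0]], twist=[-2.85,-2.85,-2.85,-2.85,-2.85,-2.85,-2.85,-2.85,-2.85,-2.85], fingers=-1)

```text
time: 0.93
ee_pos: [0.3446, -0.1986, 0.4046]
eef_rot: [0.0, 0.736, 0.677, -0.0]
wrist_force: [0.1, -0.5, 0.3]
finger_gap: 0.0854
gripper_force: 0.0
```

```bash
cat >> h.py <<'E'
TH=-0.0546
RF=np.array([[np.cos(TH),np.sin(TH)],[-np.sin(TH),np.cos(TH)]])
def go(u,v,z,yaw):
    """print shift in tool axes (mm) and twist to reach fence-frame u,v,z; yaw of tool x in the fence frame"""
    from bench import robot
    from scipy.spatial.transform import Rotation as Ro
    s=robot.observe(); R=Ro.from_quat(s["eef_rot"],scalar_first=True).as_matrix()
    p=s["ee_pos"]*1000; now=np.arctan2(R[1,0],R[0,0])
    d=np.r_[RF.T@[u,v],z]-p
    tw=(now-yaw-TH+np.pi)%(2*np.pi)-np.pi
    print("t",s["time"],"uv",RF@p[:2],"z",p[2],"yawF",now-TH,"F_uv",RF@s["wrist_force"][:2],s["wrist_force"][2])
    print("q",s["joint_pos"].round(2),"tilt",R[:,2].round(4)); print("delta",(R.T@d).round(1),"twist",round(tw,4))
E
python3 -c "
from h import *
go(405,-75,240,np.pi)"
```

```text
t 0.9333 uv [ 354.89852463 -179.50218571] z 404.56446688611004 yawF 1.5429696423481578 F_uv [ 0.15264109 -0.45577122] 0.3042000025092177
q [-0.73 -0.03 -0.36  1.24 -0.    0.93] tilt [ 0.e+00 -1.e-04 -1.e+00]
delta [105.9  47.2 164.6] twist -1.5986
```

Request:
carry_out(delta_pos=[[106,47,0],[106,47,0],[106,47,0],[106,47,0],[106,47,0],[106,47,0],[106,47,60],[106,47,100],[106,47,120],[106,47,130]], twist=[-1.6,-1.6,-1.6,-1.6,-1.6,-1.6,-1.6,-1.6,-1.6,-1.6])

```text
time: 1.77
ee_pos: [0.3978, -0.0979, 0.2696]
eef_rot: [-0.004, 0.2, 0.98, 0.001]
wrist_force: [-0.5, 0.8, 0.2]
finger_gap: 0.085
gripper_force: 0.0
```

```bash
python3 -c "
from h import *
go(405,-75,212,np.pi)"
```

```text
t 1.7667 uv [402.56317006 -76.02471316] z 269.5825512257371 yawF 2.793717588810944 F_uv [-0.50378099  0.7474821 ] 0.1945365577474077
q [-0.44  0.1  -0.58  0.9  -0.   -0.04] tilt [-0.0076  0.0034 -1.    ]
delta [-2.4  1.8 57.6] twist -0.3479
```

Request:
carry_out(delta_pos=[[0,0,10],[0,0,20],[-2,2,40],[-2,2,50],[-2,2,57],[-2,2,57]], twist=[-0.12,-0.24,-0.348,-0.348,-0.348,-0.348])

```text
time: 2.27
ee_pos: [0.4022, -0.0978, 0.2163]
eef_rot: [-0.001, 0.031, 1.0, 0.001]
wrist_force: [-1.0, 0.5, -0.8]
finger_gap: 0.0854
gripper_force: 0.0
```

```bash
python3 - <<'E'
from h import *
go(405,-75,212,np.pi)
from bench import viewer
for n in("top","side"):
    c=viewer.camera(n); cv2.imwrite(f"pics/{n}1.png",c["frame"][:,:,::-1])
    if n=="side": cv2.imwrite("pics/crop1.png",cv2.resize(c["frame"][120:290,170:370,::-1],None,fx=3,fy=3))
E
```

```text
t 2.2667 uv [406.96102575 -75.65734667] z 216.25714957435372 yawF 3.1348903118639564 F_uv [-1.02224404  0.47814734] -0.836479608910341
q [-0.43  0.17 -0.65  0.76 -0.   -0.37] tilt [-0.0029  0.0012 -1.    ]
delta [2.  0.6 4.3] twist -0.0067
```

View pics/crop1.png

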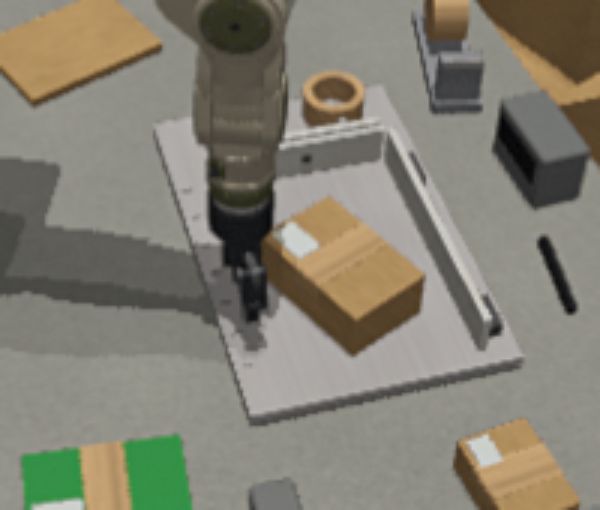

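The side crop shows the open fingers at (250,290), in front of the carton's near face with nothing touching. The push along −tool x can start.

Request:
carry_out(delta_pos=[[-8,0,3],[-16,0,3],[-24,0,3],[-32,0,3],[-40,0,3],[-48,0,3],[-56,0,3],[-64,0,3],[-72,0,3],[-80,0,3]], twist=[-0.007,-0.007,-0.007,-0.007,-0.007,-0.007,-0.007,-0.007,-0.007,-0.007])

```text
time: 3.2
ee_pos: [0.4838, -0.103, 0.2146]
eef_rot: [-0.0, 0.027, 1.0, -0.0]
wrist_force: [-1.2, -0.7, -0.9]
finger_gap: 0.0853
gripper_force: 0.0
```

```bash
python3 - <<'E'
from h import *
go(535,-75,212,np.pi)
from bench import viewer
c=viewer.camera("top"); cv2.imwrite("pics/top2.png",cv2.resize(c["frame"][85:220,170:370,::-1],None,fx=4,fy=4))
E
```

```text
t 3.2 uv [488.66125601 -76.45982132] z 214.61518078398575 yawF 3.14245940520175 F_uv [-1.20703698 -0.75992107] -0.8827691935729921
q [-0.37  0.31 -0.47  0.8  -0.   -0.32] tilt [-1.e-04 -1.e-04 -1.e+00]
delta [-46.3   1.4   2.6] twist 0.0009
```

View pics/top2.png

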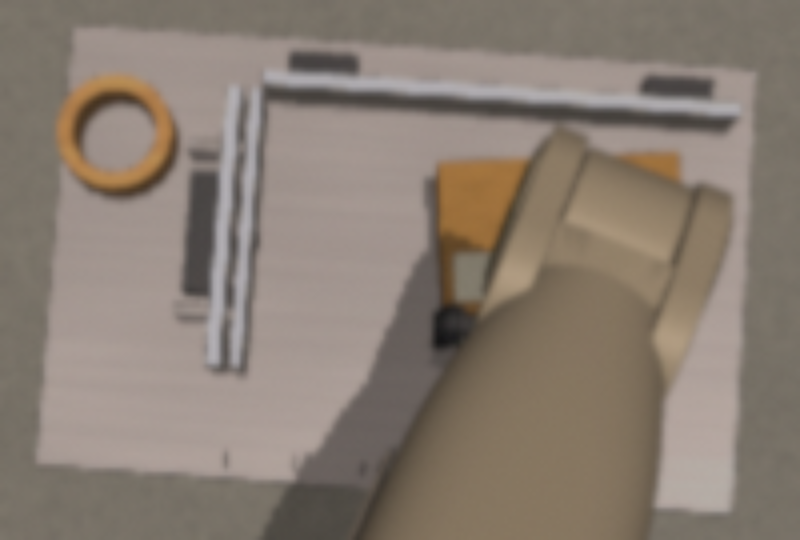

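The top view shows the carton pushed nearly square, with its back edge from (438,162) to (680,153) about 0.1 rad off the fence. The fences are unmoved. I'll continue more slowly.

Request:
carry_out(delta_pos=[[-6,0,2],[-12,0,2],[-18,0,2],[-22,0,2],[-26,0,2],[-29,0,2],[-32,0,2],[-34,0,2],[-36,0,2],[-36,0,2]], twist=[0,0,0,0,0,0,0,0,0,0])

```text
time: 4.08
ee_pos: [0.5193, -0.105, 0.2127]
eef_rot: [0.0, 0.027, 1.0, -0.0]
wrist_force: [-1.4, -0.2, 0.6]
finger_gap: 0.0854
gripper_force: 0.0
```

```bash
python3 - <<'E'
from h import *
go(535,-75,212,np.pi)
from bench import viewer,robot
print(robot.observe()["moment"])
c=viewer.camera("top"); cv2.imwrite("pics/top3.png",cv2.resize(c["frame"][85:220,170:370,::-1],None,fx=4,fy=4))
E
```

```text
t 4.0833 uv [524.2566799 -76.5459708] z 212.7087926625713 yawF 3.1423852511151797 F_uv [-1.42032732 -0.30330615] 0.6255532242644961
q [-0.35  0.37 -0.38  0.82  0.   -0.3 ] tilt [ 6.e-04 -2.e-04 -1.e+00]
delta [-10.7   1.5   0.7] twist 0.0008
[-0.01185421  0.11292036 -0.09666259]
```

Request:
carry_out(delta_pos=[[-2,0,0],[-4,0,0],[-5,0,0],[-6,0,0],[-7,0,0],[-8,0,0]], twist=[0,0,0,0,0,0])

```text
time: 4.63
ee_pos: [0.5269, -0.1053, 0.2127]
eef_rot: [-0.0, 0.027, 1.0, -0.0]
wrist_force: [-1.9, -0.4, 2.6]
finger_gap: 0.0855
gripper_force: 0.0
```

Request:
carry_out(delta_pos=[[-1,0,0],[-2,0,0],[-2,0,0]], twist=[0,0,0])

```text
time: 4.88
ee_pos: [0.5291, -0.1055, 0.2127]
eef_rot: [0.0, 0.027, 1.0, -0.0]
wrist_force: [-2.5, 0.5, 2.2]
finger_gap: 0.0853
gripper_force: 0.0
```

Request:
carry_out(delta_pos=[[-1,0,0],[-1,0,0]], twist=[0,0])

```text
time: 5.05
ee_pos: [0.53, -0.1055, 0.2127]
eef_rot: [0.0, 0.027, 1.0, -0.0]
wrist_force: [-2.5, -0.1, 1.9]
finger_gap: 0.0851
gripper_force: 0.0
```

Request:
carry_out(delta_pos=[[-1,0,0],[-1,0,0]], twist=[0,0])

```text
time: 5.22
ee_pos: [0.5307, -0.1055, 0.2126]
eef_rot: [-0.0, 0.027, 1.0, 0.0]
wrist_force: [-3.9, 0.1, 3.9]
finger_gap: 0.0856
gripper_force: 0.0
```

Request:
carry_out(delta_pos=[[-1,0,0],[-1,0,0]], twist=[0,0])

```text
time: 5.38
ee_pos: [0.5309, -0.1055, 0.2126]
eef_rot: [-0.001, 0.027, 1.0, 0.0]
wrist_force: [-6.6, 0.8, 6.2]
finger_gap: 0.0857
gripper_force: 0.0
```

Request:
carry_out(delta_pos=[[-1,0,0],[-1,0,0]], twist=[0,0])

```text
time: 5.55
ee_pos: [0.5312, -0.1054, 0.2126]
eef_rot: [-0.002, 0.027, 1.0, -0.0]
wrist_force: [-10.2, 0.4, 8.6]
finger_gap: 0.0852
gripper_force: 0.0
```

```bash
python3 - <<'E'
from h import *
go(535,-75,212,np.pi)
from bench import viewer,robot
print(robot.observe()["moment"])
c=viewer.camera("side"); cv2.imwrite("pics/side4.png",cv2.resize(c["frame"][120:290,200:360,::-1],None,fx=3.5,fy=3.5))
E
```

```text
t 5.55 uv [536.15849153 -76.24895594] z 212.61229904323665 yawF 3.141601308310339 F_uv [-10.22546972  -0.11792878] 8.617931523750574
q [-0.34  0.39 -0.35  0.84 -0.   -0.29] tilt [-4.4e-03  1.0e-04 -1.0e+00]
delta [1.2 1.2 0.6] twist 0.0
[-0.02163581  1.51996375 -0.32685462]
```

View pics/side4.png

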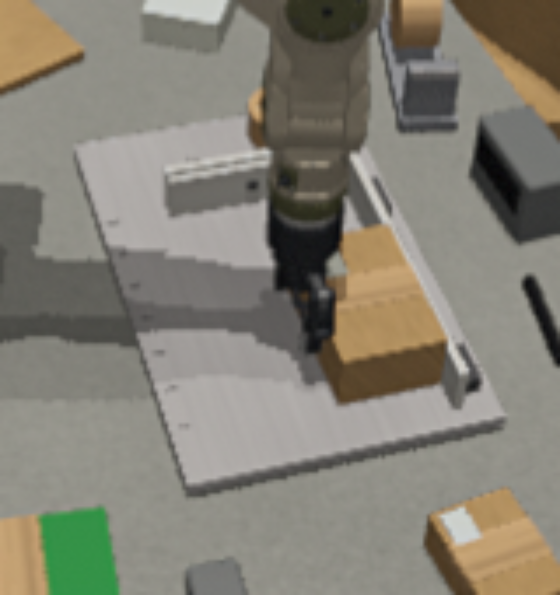

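The carton's long face is on the fence (u = 536 mm, as predicted) and the force is rising. I'll relieve the downward drag slightly and build to about 17 N.

Request:
carry_out(delta_pos=[[-1,0,-1],[-1,0,-1]], twist=[0,0])

```text
time: 5.77
ee_pos: [0.5316, -0.1053, 0.2127]
eef_rot: [-0.003, 0.028, 1.0, 0.0]
wrist_force: [-10.4, -0.1, 5.2]
finger_gap: 0.0855
gripper_force: 0.0
```

Request:
carry_out(delta_pos=[[-1,0,-1],[-1,0,-1]], twist=[0,0])

```text
time: 5.93
ee_pos: [0.5319, -0.1053, 0.213]
eef_rot: [-0.004, 0.028, 1.0, 0.0]
wrist_force: [-10.4, -0.4, 0.6]
finger_gap: 0.0853
gripper_force: 0.0
```

Request:
carry_out(delta_pos=[[-1,0,0],[-2,0,0],[-2,0,0]], twist=[0,0,0])

```text
time: 6.18
ee_pos: [0.5324, -0.1053, 0.2128]
eef_rot: [-0.006, 0.028, 1.0, 0.0]
wrist_force: [-17.2, 0.0, 6.6]
finger_gap: 0.0851
gripper_force: 0.0
```

Request:
carry_out(delta_pos=[[-0.5,0,-0.5],[-1,0,-0.5],[-1,0,-0.5]], twist=[0,0,0])

```text
time: 6.43
ee_pos: [0.5327, -0.1053, 0.2128]
eef_rot: [-0.007, 0.028, 1.0, 0.0]
wrist_force: [-18.7, -1.8, 5.6]
finger_gap: 0.0852
gripper_force: 0.0
```

Request:
carry_out(delta_pos=[[0,0,-0.5],[0,0,-0.5],[0,0,-0.5],[0,0,-0.5],[0,0,-0.5],[0,0,-0.5],[0,0,-0.5],[0,0,-0.5],[0,0,-0.5],[0,0,-0.5]], twist=[0,0,0,0,0,0,0,0,0,0])

```text
time: 7.27
ee_pos: [0.5327, -0.1053, 0.2129]
eef_rot: [-0.007, 0.028, 1.0, 0.0]
wrist_force: [-17.5, -1.5, 2.3]
finger_gap: 0.0851
gripper_force: 0.0
```

Request:
carry_out(delta_pos=[[-0.3,0,0],[-0.3,0,0],[-0.3,0,0],[-0.3,0,0],[-0.3,0,0],[-0.3,0,0],[-0.3,0,0],[-0.3,0,0],[-0.3,0,0],[-0.3,0,0]], twist=[0,0,0,0,0,0,0,0,0,0])

```text
time: 8.1
ee_pos: [0.5328, -0.1053, 0.2129]
eef_rot: [-0.008, 0.028, 1.0, 0.0]
wrist_force: [-18.3, -2.1, 2.0]
finger_gap: 0.0855
gripper_force: 0.0
```

```bash
python3 - <<'E'
from h import *
go(490,-75,212,np.pi)
from bench import viewer,robot
print(robot.observe()["moment"])
E
```

```text
t 8.1 uv [537.72900351 -76.04569484] z 212.88893191071094 yawF 3.140262827586993 F_uv [-18.15872176  -3.1266608 ] 1.953239257543982
q [-0.34  0.39 -0.34  0.86 -0.   -0.29] tilt [-0.0152  0.0013 -0.9999]
delta [47.7  1.   1.6] twist -0.0013
[-0.31628436  2.80787409 -0.50003821]
```

Request:
carry_out(delta_pos=[[2,0,0],[4,0,0],[10,0,0],[30,0,0],[50,0,0],[50,0,-40],[50,0,-80],[50,0,-90],[50,-40,-90],[50,-80,-90]], twist=[0,0,0,0,0,0,0,0,0.12,0.24])

```text
time: 8.93
ee_pos: [0.4853, -0.1829, 0.308]
eef_rot: [0.003, 0.146, 0.989, -0.001]
wrist_force: [1.0, -0.7, 1.1]
finger_gap: 0.0854
gripper_force: 0.0
```

```bash
python3 - <<'E'
from h import *
go(510,-280,305,np.pi/2)
E
```

```text
t 8.9333 uv [ 494.58776007 -156.13420781] z 308.0442149463971 yawF 2.9022389355076514 F_uv [ 1.08104299 -0.67946319] 1.1010575738258506
q [-0.52  0.25 -0.28  1.03  0.   -0.22] tilt [ 0.0061 -0.0029 -1.    ]
delta [ -44.3 -116.7    3.5] twist 1.3314
```

Request:
carry_out(delta_pos=[[-44,-117,0],[-44,-117,0],[-44,-117,0],[-44,-117,0],[-44,-117,0],[-44,-117,0],[-44,-117,0],[-44,-117,0],[-44,-117,0],[-44,-117,0]], twist=[1.33,1.33,1.33,1.33,1.33,1.33,1.33,1.33,1.33,1.33], fingers=-0.18)

```text
time: 9.77
ee_pos: [0.4928, -0.3084, 0.3059]
eef_rot: [0.001, 0.7, 0.715, 0.0]
wrist_force: [1.0, -0.1, -0.9]
finger_gap: 0.0504
gripper_force: 0.0
```

```bash
python3 - <<'E'
from h import *
go(596,-215,212,np.pi/2)
from bench import viewer,robot
c=viewer.camera("top"); cv2.imwrite("pics/top5.png",cv2.resize(c["frame"][85:220,170:370,::-1],None,fx=4,fy=4,interpolation=cv2.INTER_CUBIC))
h=cv2.convexHull(carton_quad(c,(235,106,352,195)))
P=ray(c,h.reshape(-1,2),0.095)[:,:2]@RF.T*1000
r=cv2.minAreaRect(P.astype(np.float32)); print(r,cv2.boxPoints(r))
E
```

```text
t 9.7667 uv [ 508.93664549 -281.05324949] z 305.949562769916 yawF 1.64647793882772 F_uv [ 0.97083221 -0.09448848] -0.8841592576319758
q [-0.7   0.37 -0.12  1.08  0.    0.85] tilt [ 0.0023 -0.0015 -1.    ]
delta [59.4 91.6 94.1] twist 0.0757
((596.1556396484375, -89.94035339355469), (115.17562866210938, 170.3795166015625), 0.01818017289042473) [[ 538.5408      -4.7688756]
 [ 538.59485   -175.14838  ]
 [ 653.7705    -175.11183  ]
 [ 653.71643     -4.7323303]]
```

View pics/top5.png

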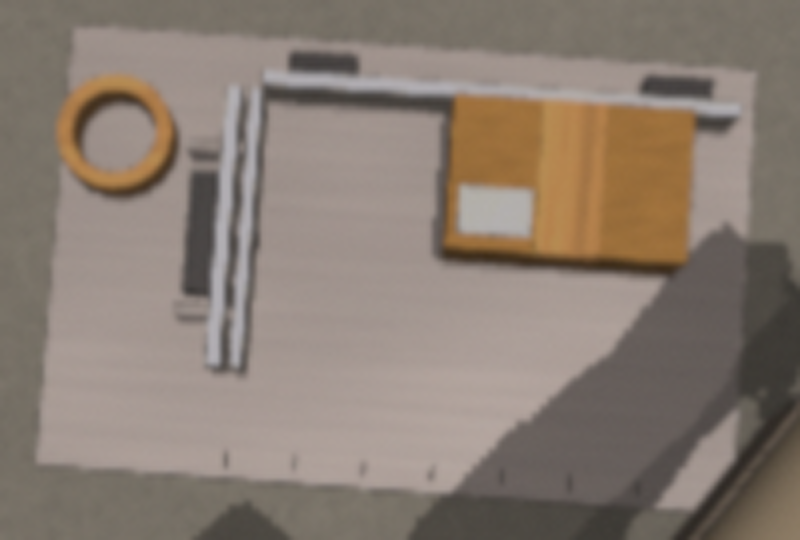

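The carton is square and flush on the long fence: its edge runs along it from (455,97) to (693,112), and the fit gives 0.02° with the right end at v = −175 mm. Nothing else has moved. Next, move behind the right end.

Request:
carry_out(delta_pos=[[30,46,0],[59,88,0],[59,92,0],[59,92,30],[59,92,60],[59,92,80],[59,92,90],[59,92,91],[59,92,91]], twist=[0.076,0.076,0.076,0.076,0.076,0.076,0.076,0.076,0.076])

```text
time: 10.57
ee_pos: [0.5827, -0.2466, 0.2148]
eef_rot: [0.0, 0.724, 0.69, 0.0]
wrist_force: [-0.1, 0.4, 0.6]
finger_gap: 0.0504
gripper_force: 0.0
```

```bash
python3 - <<'E'
from h import *
go(597,-186,215,np.pi/2)
E
```

```text
t 10.5667 uv [ 595.34093194 -214.47966007] z 214.75860450410644 yawF 1.577421938106026 F_uv [-0.12232644  0.4182262 ] 0.5656451473266477
q [-0.53  0.54 -0.1   0.94  0.    1.09] tilt [ 2.e-04 -1.e-04 -1.e+00]
delta [28.5  1.8 -0.2] twist 0.0066
```

Request:
carry_out(delta_pos=[[10,1,0],[20,1,0],[27,1,0],[34,1,0],[41,1,0],[49,1.5,0],[57,1.5,0],[65,1.5,0],[73,2,0],[81,2,0]], twist=[0.0066,0.0066,0.0066,0.0066,0.0066,0.0066,0.0066,0.0066,0.0066,0.0066])

```text
time: 11.4
ee_pos: [0.5885, -0.1648, 0.2147]
eef_rot: [0.0, 0.726, 0.687, -0.0]
wrist_force: [-0.7, -2.1, 1.2]
finger_gap: 0.0503
gripper_force: 0.0
```

Request:
carry_out(delta_pos=[[8,0.5,0],[16,0.5,0],[24,0.5,0],[31,0.5,0],[38,1,0],[44,1,0],[50,1,0],[55,1,0],[59,1,0],[62,1,0]], twist=[0,0,0,0,0,0,0,0,0,0])

```text
time: 12.23
ee_pos: [0.5928, -0.1033, 0.2146]
eef_rot: [-0.0, 0.726, 0.687, -0.0]
wrist_force: [-1.6, -1.9, -0.4]
finger_gap: 0.0503
gripper_force: 0.0
```

```bash
python3 - <<'E'
from h import *
go(597,-53,215,np.pi/2)
from bench import robot
print(robot.observe()["moment"])
E
```

```text
t 12.2333 uv [597.58615004 -70.76978088] z 214.5514831423366 yawF 1.5699600837634446 F_uv [-1.49609355 -1.94104067] -0.4050626112962615
q [-0.31  0.48 -0.19  0.9  -0.    1.32] tilt [-4.e-04  1.e-04 -1.e+00]
delta [17.8 -0.6 -0.4] twist -0.0008
[-0.27357857  0.15007227 -0.00150717]
```

Request:
carry_out(delta_pos=[[3,0,0],[6,0,0],[8,0,0],[10,0,0],[12,0,0],[13,0,0],[14,0,0]], twist=[0,0,0,0,0,0,0])

```text
time: 12.82
ee_pos: [0.5937, -0.0897, 0.2146]
eef_rot: [0.0, 0.726, 0.687, -0.0]
wrist_force: [-0.5, -1.7, -0.7]
finger_gap: 0.0502
gripper_force: 0.0
```

Request:
carry_out(delta_pos=[[1,0,0],[2,0,0],[2,0,0]], twist=[0,0,0])

```text
time: 13.07
ee_pos: [0.5939, -0.0877, 0.2147]
eef_rot: [0.0, 0.726, 0.687, 0.0]
wrist_force: [-0.0, -0.2, -1.0]
finger_gap: 0.0503
gripper_force: 0.0
```

Request:
carry_out(delta_pos=[[1,0,0],[1,0,0]], twist=[0,0])

```text
time: 13.23
ee_pos: [0.5939, -0.0869, 0.2147]
eef_rot: [0.0, 0.727, 0.687, -0.0]
wrist_force: [-0.8, -1.9, -0.7]
finger_gap: 0.0503
gripper_force: 0.0
```

Request:
carry_out(delta_pos=[[1,0,0],[1,0,0]], twist=[0,0])

```text
time: 13.4
ee_pos: [0.594, -0.0866, 0.2148]
eef_rot: [0.001, 0.727, 0.687, -0.001]
wrist_force: [-1.0, -6.2, -1.3]
finger_gap: 0.0506
gripper_force: 0.0
```

Request:
carry_out(delta_pos=[[1,0,0],[1,0,0]], twist=[0,0])

```text
time: 13.57
ee_pos: [0.594, -0.0863, 0.2149]
eef_rot: [0.002, 0.727, 0.687, -0.002]
wrist_force: [-1.9, -9.1, -0.9]
finger_gap: 0.0506
gripper_force: 0.0
```

Request:
carry_out(delta_pos=[[1,0,0],[1,0,0]], twist=[0,0])

```text
time: 13.73
ee_pos: [0.594, -0.0861, 0.2149]
eef_rot: [0.002, 0.727, 0.687, -0.002]
wrist_force: [-2.3, -13.1, -0.8]
finger_gap: 0.0501
gripper_force: 0.0
```

Request:
carry_out(delta_pos=[[1,0,0],[1,0,0]], twist=[0,0])

```text
time: 13.9
ee_pos: [0.594, -0.0858, 0.215]
eef_rot: [0.003, 0.727, 0.686, -0.003]
wrist_force: [-2.8, -16.1, -0.8]
finger_gap: 0.05
gripper_force: 0.0
```

Firm contact at v ≈ −53 mm, where the plate was measured. One small step, then hold.

Request:
carry_out(delta_pos=[[0.7,0,0],[0.7,0,0],[0.7,0,0],[0.7,0,0],[0.7,0,0],[0.7,0,0],[0.7,0,0],[0.7,0,0],[0.7,0,0],[0.7,0,0]], twist=[0,0,0,0,0,0,0,0,0,0])

```text
time: 14.73
ee_pos: [0.5941, -0.0856, 0.215]
eef_rot: [0.003, 0.727, 0.686, -0.003]
wrist_force: [-4.1, -19.0, -0.8]
finger_gap: 0.0505
gripper_force: 0.0
```

Request:
carry_out(delta_pos=[[0,0,0],[0,0,0],[0,0,0],[0,0,0],[0,0,0],[0,0,0],[0,0,0],[0,0,0],[0,0,0]], twist=[0,0,0,0,0,0,0,0,0])

```text
time: 15.48
ee_pos: [0.594, -0.0856, 0.215]
eef_rot: [0.003, 0.727, 0.686, -0.003]
wrist_force: [-3.9, -18.1, 0.1]
finger_gap: 0.0502
gripper_force: 0.0
```

Request:
carry_out(delta_pos=[[-1,0,0],[-2,0,0],[-3,0,0],[-4,0,0],[-6,0,0],[-10,0,0],[-30,0,0],[-60,0,0],[-70,0,-30],[-70,0,-70]], twist=[0,0,0,0,0,0,0,0,0,0])

```text
time: 16.32
ee_pos: [0.5887, -0.1536, 0.2815]
eef_rot: [-0.003, 0.727, 0.686, -0.002]
wrist_force: [0.3, -0.6, 0.7]
finger_gap: 0.0508
gripper_force: 0.0
```

Request:
carry_out(delta_pos=[[-40,-10,-20],[-80,-30,-30],[-120,-60,-30],[-160,-80,-30],[-180,-90,-30],[-180,-90,-30],[-180,-90,-30]], twist=[0,0,0,0,0,0,0])

```text
time: 16.9
ee_pos: [0.4892, -0.3287, 0.3149]
eef_rot: [0.0, 0.728, 0.686, 0.0]
wrist_force: [0.6, 0.1, 0.2]
finger_gap: 0.0501
gripper_force: 0.0
```

```bash
python3 - <<'E'
from h import *
go(597,-53,215,np.pi/2)
from bench import viewer,robot
c=viewer.camera("top"); a=cv2.resize(c["frame"][85:220,170:370,::-1],(800,540),interpolation=cv2.INTER_CUBIC)
cv2.imwrite("pics/top6.png",a)
h=cv2.convexHull(carton_quad(c,(230,106,352,195)))
P=ray(c,h.reshape(-1,2),0.095)[:,:2]@RF.T*1000
r=cv2.minAreaRect(P.astype(np.float32)); print(r,cv2.boxPoints(r))
E
```

```text
t 16.9 uv [ 506.44199086 -301.48496052] z 314.8625732384819 yawF 1.5655825538140296 F_uv [0.57269725 0.15631172] 0.22260227098962254
q [-0.73  0.38 -0.08  1.11  0.    0.9 ] tilt [ 8.e-04  2.e-04 -1.e+00]
delta [248.9  89.2 100. ] twist -0.0052
((596.5757446289062, 43.97386932373047), (115.06008911132812, 168.95570373535156), 0.11410976201295853) [[538.87756  128.33698 ]
 [539.2141   -40.61839 ]
 [654.2739   -40.389236]
 [653.9374   128.56613 ]]
```

View pics/top6.png

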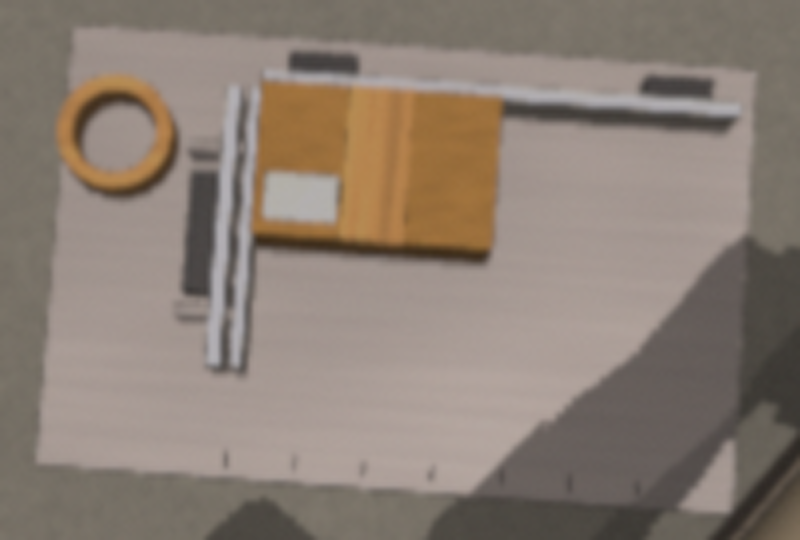

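The carton is flush in the corner: its back edge lies along the long fence and its left edge on the plate at (258,85)–(252,238). It is 0.1° off square, and the fences haven't moved.

```bash
python3 -c "
from bench import robot
print(robot.finish_job())"
```

```text
the job is handed in; nothing more can be done
None
```

I pressed the carton against the long fence at about 18 N for roughly 2 s, then against the end plate at 16–19 N for about 1.5 s; by the last picture it sits square and flush against both, fences and nearby items unmoved, handed in at about 17 s.

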